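Square a pull-off test plate in its holding jig and lock the cam

ROBOT

A 6-joint arm with a two-finger parallel gripper is mounted at the origin on a cart in front of the work surface, level with it; the furniture and walls round the work are solid. World frame = base frame: x ahead of the robot, y to its left, z up, the work surface at z = 0. Lengths are in mm, angles in rad, forces in N, time in s.
With the tool pointing down it reaches from about 300 to 1000 mm from the base axis. Payload 5.1 kg.
Tool frame: the origin (TCP) lies on the centre line of the jaws, within the pads' length; the fingertips stand 22 mm ahead of it and the grasp point (between the pads) lies 3 mm ahead of it; z points along the fingers, y is the line along which they close (so a half turn about z gives the same grasp; the last joint's range is limited). The gripper opens to 95 mm and grips with 3 to 60 N. Pads are 20 mm wide; open, the fingers measure 119 mm over their backs; the gripper's body (75 mm by 180 mm) begins 59 mm behind the grasp point.
Start: joints at [-1.37, 0.124, 1.65, -0, 1.367, -0.083], TCP at [181.971, -623.996, 236.656] pointing down, gripper open.
Joint ranges: [-2.61, 2.61], [-1.02, 2.33], [0.03, 2.71], [-1.35, 4.49], [0.32, 2.68], [-2.91, 2.91]. Speed limits (rad/s): [2.57, 2.57, 3.14, 3.14, 3.14, 3.14].

INTERFACE

Orientations are given as [roll, pitch, yaw] about the fixed x, y, z axes, in that order (R = Rz(yaw) Ry(pitch) Rx(roll)).
In Python, from rig import manip, viewer, finder gives the robot as it stands.
- The arm moves only by the tool carry_out, never from a script. Its argument "plan" is a list of rows, each an object of numbers: "dx", "dy", "dz": the shift along the tool's x, y, z in m; "rx", "ry", "rz": the turn, a rotation vector about the tool's x, y, z in degrees. A call has 1 to 20 rows; each row is the pose to reach, as a shift and turn from the pose commanded when the call began, along the tool's axes at that moment; what a row does not reach only later rows make up. A row lasts 1/8 s, in which the tool goes at most 62.5 mm and 10.7 degrees, less where a joint would pass 70% of its speed; a pose out of reach is approached as far as the arm can. A call with a gripper value outside its range is refused whole. "grip" is the closure, from -1 (fully open) to 1 (shut), set as the call begins (left out, the last holds). The fingers move at their own pace and stop on an object; "force" is the grip in N (left out, the last holds). Time passes only in rows, so rows that repeat a pose let the fingers close. It gives the time, the measured TCP pose, the force, the opening and the grip force at its end, in the units of the state.
- manip.observe(): the state, without advancing time (a new reading comes with each control period).
- viewer.get_image(name): name is "scene" or "top"; returns a dict with "color" (400x640x3 uint8, blue, green, red), "depth" (400x640 float32, mm along the optical axis (not along the pixel's ray), 0 where there is no reading), "vertical_fov" (degrees; the focal length in pixels is half the picture's height over the tangent of half this angle, whatever the lens; pixels are square), "cx", "cy" (the principal point, pixels), "R" (3x3) and "t" (3): a world point X has camera coordinates R X + t. Camera axes: x right, y down, z forward; pixel columns grow to the right and rows downward; lengths in mm; the calibration is good to about 2 mm. A picture is of the moment at which its call begins.
- manip.hand_in(): hands the job in; it is judged then, once.
Trained networks look in the newest picture that a camera, given by its name, has taken for a name from the list of things; names that differ only in an ending like _2 or _b are one class to them, and where a whole thing is asked for, a point or a joint stands for the part that bears it (a point fixed in the world has none). Each returns a list of dicts, best first, with "confidence" (0 to 1); they miss things now and then, are a little off and sometimes report something else, mostly with a low value. They report only what shows in the picture. A call takes as long as a camera call.
- finder.regions_of(query, camera): "region" (400x640 bool, what is visible of it) and "rect" ([left, top, width, height] in pixels, round what is visible of it).
- finder.place_of(query, camera): "point" ([column, row] in pixels: a listed point, or the origin of a listed thing).
The state is a dict: "time_s": time; "qpos": joint angles; "joint_velocities": joint speeds; "tau": joint torques, N m; "tcp_pos": TCP position; "eef_rot": TCP orientation; "force": force on the tool from outside, world axes, zero at the start; "wrist_torque": the same for the moment, N m; "grip_width": opening from 0.0 (shut) to 1.0 (fully open); "finger_force": force on a finger pad.
Only numpy, scipy, OpenCV 4.12 (cv2) and the standard library are available. Lean on these libraries where they do the work, as an engineer would, in place of code of your own. Each camera call takes 0.05 s, during which the arm holds its last target. There are 200 camera calls.

TASK

The coated steel test plate lies askew on the holding jig. With the fingertips, push it along the board by its edges until it sits square against both the back fence and the end stop at the right; then push the cam lever round by its knob, from the front right to the front left as far as it goes, so that the cam holds the plate tight. Do not lift the plate, do not pinch or force the lever, do not touch the two stubs glued on the plate (their bond is what will be tested), and leave the other things on the desk where they are.

Things in the scene. Friction and masses are not known exactly. Their poses are not given: they have to be found in the camera images.
- jig: the holding jig, fixed to the desk: a grey board 134 (x) x 300 (y) x 8 mm. Origin: centre of its underside, on the desk. Its x axis points roughly away from the robot (within 0.08 rad), y to the left, z up. Its top is 8 mm above the desk. Things slide on it with friction about 0.5 to 0.75.
- back_fence (a point): middle of the inner (near) face of the straight aluminium fence along the board's far edge, at x = +56.5, y = +14 mm in the jig's frame; the fence is 272 mm long (along y) and 14 mm high above the board (top 22 mm above the desk)
- end_stop (a point): middle of the inner (left) face of the aluminium end stop across the board's right end, at x = +17.5, y = -132 mm in the jig's frame; the stop is 65 mm long (along x), 13 mm thick and 14 mm high above the board
- plate: the test plate: coated steel, white on top, bare edges, 90 (x) x 100 (y) x 12 mm, about 0.8 kg, loose and flat on the jig board. Origin: centre of its underside; x, y along its sides. Home in the jig, its axes are parallel to the jig's and its origin is at x = +11.5, y = -82, z = 8 mm in the jig's frame. It starts 8 to 14 cm left of it, about 2 cm nearer the robot, turned by up to 0.3 rad.
- plate_corner (a point): the plate's far right lower corner (x = +45, y = -50, z = 0 mm in the plate's frame), which goes into the corner between the back fence and the end stop
- stub_left: aluminium pull-off stub glued upright on the plate, 20 mm wide at its foot, 18 mm high; origin at the centre of its foot, 22 mm left (+y) of the plate's centre, on the plate's top
- stub_right: the same kind of stub, 22 mm right (-y) of the plate's centre
- cam_angle (a joint): angle of the cam lever about its upright pivot, rad; grows clockwise seen from above. 0 (open): the lever points to the front right, 50 degrees right of the jig's -x axis. Closed, at its end, 1.745: front left, 50 degrees left of -x. It starts at 0 to 0.25 and stays where it is left (about 2 N at the knob moves it). With the plate home the cam bites at about 1.3; from there it takes 5 to 10 N.
- lever_knob (a point): middle of the lever's upright black knob (19 mm wide, reaching 25 to 55 mm above the desk), 52 mm from the pivot; the point is 42 mm above the desk. The flat steel lever under it is 12 mm wide, 19 to 25 mm above the desk.
- lever_pivot (a point): the lever's pivot axis, 22 mm above the desk, at x = -54.5, y = -82 mm in the jig's frame, in front of the plate's home place
- cam_lever: the lever with its cam. Origin: on the pivot axis, at the board's top (8 mm above the desk). Under the lever is a round black plastic eccentric (31 mm wide, 9 to 19 mm above the desk, centre 6 mm off the pivot): as the lever closes it moves towards the fence and presses the middle of the plate's front edge; with the lever open it stands 5 to 7 mm clear of a plate that is home.
- spare_stub: bystander, loose on the desk beside the jig: a loose aluminium stub like those on the plate, 20 mm wide, 18 mm high; origin at the centre of its underside
- coating_gauge: bystander, loose on the desk beside the jig: a grey hand-held coating gauge, 102 x 54 x 27 mm; origin at the centre of its underside
- dropper_bottle: bystander, loose on the desk beside the jig: a small amber dropper bottle of adhesive, 34 mm wide, 103 mm high; origin at the centre of its underside
- petri_dish: bystander, loose on the desk beside the jig: a clear petri dish, 65 mm wide, 14 mm high; origin at the centre of its underside
- sample_jar: bystander, loose on the desk beside the jig: a white screw-cap jar, 68 mm wide, 66 mm high; origin at the centre of its underside
- tape_clear: bystander, loose on the desk beside the jig: a roll of tape lying flat, 72 mm wide, 18 mm high; origin at the centre of its underside
- hex_key: bystander, loose on the desk beside the jig: a steel hex key lying flat, 74 x 28 x 6 mm; origin at the centre of its underside

How it is judged:
By the outcome, as a careful person would: the job done as asked, in the order asked, and still so for the second after the job is handed in, with the robot touching nothing.
It also fails if it takes over 61 s, if anything falls off the work surface, if the arm or the gripper's body presses on something with over 40 N, if the wrist force passes 120 N, or if a joint passes its speed limit or range.

## Working session

There is one attempt and no reset: what is moved stays moved. The work goes in short steps, Python scripts to look and compute and a tool call to move; the robot and the scene stay as the last step left them, time stands still between calls to the robot, and variables do not carry over. Pictures are saved under pics/ and viewed, at most 13 in all, crops included, and the job is handed in when it is done.

Besides the shell and the picture viewer there is one more tool, called after "Request:" as a command line: name --argument value ..., lists and objects as JSON in quotes. carry_out: Moves the arm, as the interface text tells. Its arguments: {"type":"object","properties":{"plan":{"type":"array"},"grip":{"type":"number"},"force":{"type":"number"}},"required":["plan"]}

```bash
mkdir -p pics; cat > h.py <<'E'
import numpy as np, cv2
from rig import manip, viewer, finder
def ray(im,px,z):
    f=200/np.tan(np.radians(im["vertical_fov"])/2)
    R=np.array(im["R"]);t=np.array(im["t"])
    d=R.T@np.array([(px[0]-im["cx"])/f,(px[1]-im["cy"])/f,1]);c=-R.T@t
    return c+d*(z-c[2])/d[2]
def proj(im,X):
    f=200/np.tan(np.radians(im["vertical_fov"])/2)
    c=np.array(im["R"])@np.array(X,float)+np.array(im["t"])
    return np.array([im["cx"]+f*c[0]/c[2],im["cy"]+f*c[1]/c[2]])
def cloud(im):
    f=200/np.tan(np.radians(im["vertical_fov"])/2)
    v,u=np.mgrid[:400,:640];d=im["depth"]
    P=np.stack([(u-im["cx"])/f*d,(v-im["cy"])/f*d,d],-1)
    return (P-np.array(im["t"]))@np.array(im["R"])
E
python3 - <<'E'
from h import *
s=manip.observe();print(s["time_s"],s["tcp_pos"],s["eef_rot"],s["force"])
for c in ["top","scene"]:
    im=viewer.get_image(c);cv2.imwrite(f"pics/{c}0.png",im["color"])
    print(c,-np.array(im["R"]).T@np.array(im["t"]))
    for n,z in dict(jig=0,back_fence=15,end_stop=15,plate=8,plate_corner=8,stub_left=20,stub_right=20,lever_knob=42,lever_pivot=22,spare_stub=0,coating_gauge=0,dropper_bottle=0,petri_dish=0,sample_jar=0,tape_clear=0,hex_key=0).items():
        for r in finder.place_of(n,c)[:1]: print(n,np.round(r["point"]),round(r["confidence"],2),np.round(ray(im,r["point"],z)))
E
```

```text
0.0 [ 181.84170971 -623.43695     235.40973386] [-3.13957980e+00 -1.49216603e-04  2.83791032e-01] [ 0.29415083 -0.59767406 -0.43968996]
top [ 272.66672565  113.7123204  1330.54908166]
jig [257. 193.] 0.7 [514. 310.   0.]
back_fence [261. 192.] 0.18 [514. 297.  15.]
end_stop [308. 178.] 0.6 [554. 171.  15.]
plate [256. 198.] 0.7 [500. 310.   8.]
plate_corner [272. 173.] 0.79 [569. 269.   8.]
stub_right [262. 193.] 0.37 [512. 294.  20.]
lever_knob [258. 190.] 0.63 [514. 301.  42.]
lever_pivot [289. 209.] 0.7 [470. 219.  22.]
spare_stub [326. 192.] 0.58 [519. 121.   0.]
coating_gauge [348. 188.] 0.95 [532.  62.   0.]
dropper_bottle [370. 173.] 0.43 [574.   1.   0.]
sample_jar [415. 171.] 0.85 [ 579. -122.    0.]
tape_clear [446. 187.] 0.92 [ 536. -204.    0.]
hex_key [181. 210.] 0.51 [467. 513.   0.]
scene [-65.65222868 465.2488769  810.85071451]
jig [255. 247.] 0.67 [516. 305.   0.]
back_fence [243. 232.] 0.84 [564. 313.  15.]
end_stop [291. 215.] 0.6 [545. 177.  15.]
plate [253. 246.] 0.77 [514. 310.   8.]
plate_corner [256. 225.] 0.79 [573. 272.   8.]
stub_left [246. 249.] 0.4 [508. 331.  20.]
stub_right [261. 238.] 0.58 [518. 284.  20.]
lever_knob [312. 237.] 0.48 [433. 181.  42.]
spare_stub [312. 212.] 0.52 [534. 119.   0.]
coating_gauge [328. 202.] 0.85 [541.  60.   0.]
dropper_bottle [341. 186.] 0.73 [571.  -8.   0.]
petri_dish [372. 192.] 0.71 [501. -66.   0.]
sample_jar [375. 168.] 0.88 [ 578. -139.    0.]
tape_clear [404. 165.] 0.56 [ 539. -222.    0.]
hex_key [186. 304.] 0.43 [460. 511.   0.]
```

View pics/top0.png

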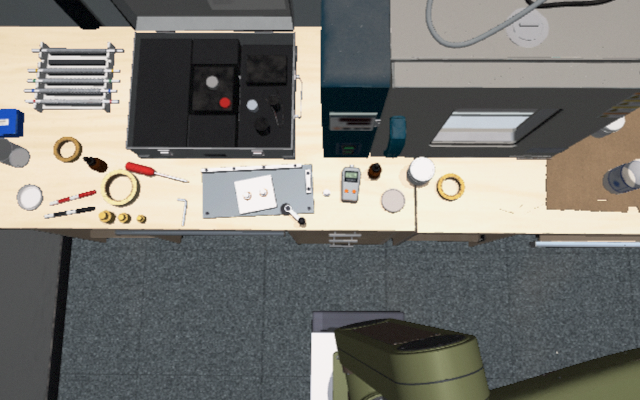

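View pics/scene0.png

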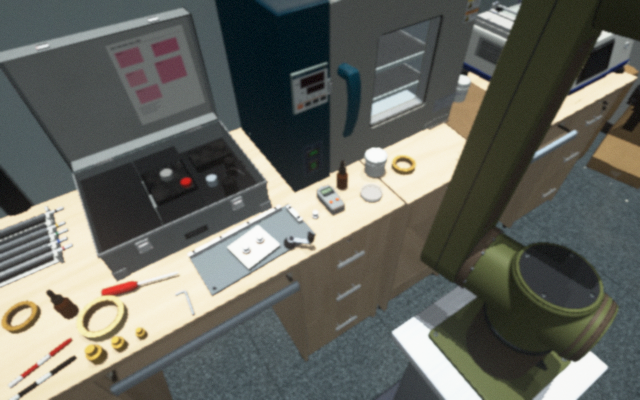

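The top view shows the jig at about (203–313, 165–217), the plate at (255,194), the lever at about (287–304, 207–222), and a tall case just behind the fence. I'll zoom in and fit the geometry.

```bash
python3 - <<'E'
from h import *
im=viewer.get_image("top");c=im["color"]
cv2.imwrite("pics/z1.png",cv2.resize(c[155:230,195:335],None,fx=5.7,fy=5.7,interpolation=cv2.INTER_CUBIC))
P=cloud(im)
r=finder.regions_of("jig","top")[0]["region"].astype(np.uint8);m=np.argwhere(r)[:,::-1]
print("jig rect",cv2.minAreaRect(m.astype(np.float32)), r.sum())
r=finder.regions_of("plate","top")[0]["region"].astype(np.uint8)
W=np.array([ray(im,p,20)[:2] for p in np.argwhere(r)[:,::-1]],np.float32)
print("plate world rect",cv2.minAreaRect(W),W.mean(0))
for b in [(560,580),(600,640),(640,700)]:
  for y in range(60,420,60):
    m=(P[...,0]>b[0])&(P[...,0]<b[1])&(abs(P[...,1]-y)<20);print(b,y,np.percentile(P[...,2][m],[5,50,95]).round() if m.any() else None)
im=viewer.get_image("scene");c=im["color"]
cv2.imwrite("pics/z2.png",cv2.resize(c[195:300,185:330],None,fx=5.5,fy=5.5,interpolation=cv2.INTER_CUBIC))
E
```

```text
jig rect ((256.361328125, 194.64682006835938), (59.29009246826172, 113.32518005371094), 88.36341857910156) 4338
plate world rect ((507.49261474609375, 311.887939453125), (90.92009735107422, 99.95529174804688), 11.529947280883789) [507.21686 311.76486]
(560, 580) 60 [21. 25. 30.]
(560, 580) 120 [-4. -0.  4.]
(560, 580) 180 [ 0.  9. 25.]
(560, 580) 240 [ 2.  7. 14.]
(560, 580) 300 [ 2.  7. 22.]
(560, 580) 360 [ 3.  9. 23.]
(600, 640) 60 [ 25. 387. 511.]
(600, 640) 120 [ -0. 382. 511.]
(600, 640) 180 [-6. -1.  3.]
(600, 640) 240 [ -3.  53. 112.]
(600, 640) 300 [ -3.  54. 112.]
(600, 640) 360 [ -4.  56. 111.]
(640, 700) 60 [508. 511. 513.]
(640, 700) 120 [  0. 510. 513.]
(640, 700) 180 [-6. -1.  4.]
(640, 700) 240 [ 49.  53. 107.]
(640, 700) 300 [ 49.  68. 106.]
(640, 700) 360 [48. 61. 89.]
```

View pics/z1.png

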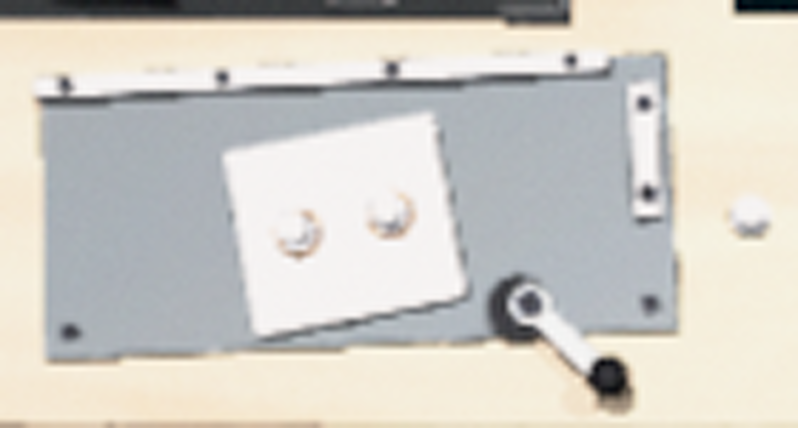

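View pics/z2.png

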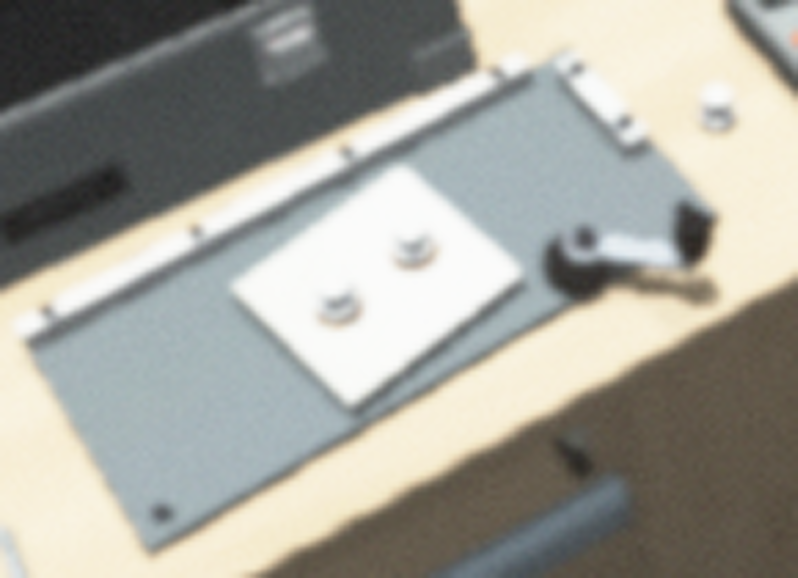

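```bash
cat >> h.py <<'E'
from scipy.optimize import least_squares
def fit(im,pix,body,z,k,off):
    W=np.array([ray(im,[(p[0]+.5)/k-.5+off[0],(p[1]+.5)/k-.5+off[1]],zz)[:2] for p,zz in zip(pix,z)])
    B=np.array(body,float)
    def res(q):
        c,s=np.cos(q[2]),np.sin(q[2]);return (B@np.array([[c,s],[-s,c]])+q[:2]-W).ravel()
    s=least_squares(res,[510,300,0]);return s.x,s.fun.reshape(-1,2)
E
python3 - <<'E'
from h import *
T=viewer.get_image("top");S=viewer.get_image("scene")
J=[(-67,150),(-67,-150),(67,-150),(50,-132),(-15,-132),(-54.5,-82)]
a=fit(T,[(48,360),(677,328),(664,55),(628,82),(635,215),(529,302)],J,[8,8,8,22,22,26],5.7,(195,155))
b=fit(S,[(150,552),(713,215),(560,58),(632,150),(585,238)],[J[0],J[1],(50,-132),J[4],J[5]],[8,8,22,22,26],5.5,(185,195))
print(a,b,sep="\n")
PL=[(45,50),(45,-50),(-45,-50),(-45,50)]
p=fit(T,[(222,153),(434,112),(468,293),(258,337)],PL,[20]*4,5.7,(195,155))
p2=fit(S,[(230,287),(402,163),(523,271),(350,410)],PL,[20]*4,5.5,(185,195))
print(p,p2,sep="\n")
q=a[0];c,s=np.cos(q[2]),np.sin(q[2])
print("knob",ray(T,[608/5.7+195,375/5.7+155],55),ray(S,[692/5.5+185,213/5.5+195],55))
for n in (p,p2): print("plate in jig",np.array([[c,s],[-s,c]])@(n[0][:2]-q[:2]),n[0][2]-q[2])
for n,v in dict(pivot=(-54.5,-82),home=(11.5,-82),stop=(17.5,-132),fence=(56.5,14)).items(): print(n,q[:2]+np.array([[c,-s],[s,c]])@v)
E
```

```text
(array([5.20486594e+02, 3.07688217e+02, 5.80624939e-02]), array([[-0.54681817,  2.90919036],
       [-0.25102673, -1.03809611],
       [ 1.88901857, -0.95693598],
       [ 0.44761033, -0.28817275],
       [-0.65873041,  0.12177714],
       [-0.8800536 , -0.74776266]]))
(array([5.19375509e+02, 3.06111938e+02, 5.06787598e-02]), array([[ 1.50806503,  0.98333094],
       [-1.21259581, -4.34495813],
       [-2.19171449,  3.21073724],
       [ 4.0603696 , -0.56861597],
       [-2.16412432,  0.71950592]]))
(array([5.09452159e+02, 3.10808665e+02, 2.12227483e-01]), array([[ 0.18563758, -0.96950728],
       [ 0.9164075 ,  0.79534941],
       [-0.7060593 , -0.05229624],
       [-0.39598578,  0.22645411]]))
(array([5.08110670e+02, 3.10740209e+02, 2.08326937e-01]), array([[-0.40647771, -0.09882346],
       [-1.05513839,  1.19599252],
       [-0.52610313,  0.29746872],
       [ 1.98771923, -1.39463778]]))
knob [433.08958246 183.49246586  55.        ] [435.00956848 182.38724338  55.        ]
plate in jig [-10.83476075   3.7555159 ] 0.15416498933376155
plate in jig [-12.17796158   3.7650214 ] 0.1502644427917063
pivot [470.8368845  222.66377173]
home [536.7256644  226.49374351]
stop [545.61704725 176.92618042]
fence [576.07896446 324.94331321]
```

The pictures and the fit agree. The jig is at (520.2, 307.5) with yaw 0.057. The plate is at jig (-11.5, 4), turned +0.15. The lever is near open.

Plan:
1. Push the front edge with both fingertips, which squares the plate on the fence.
2. Slide it right by its left edge.
3. Push the knob round.

Request:
carry_out --plan '[{"dx": 0.504,"dy": -0.825,"dz": 0.1,"rz": 13},{"dx": 0.504,"dy": -0.825,"dz": 0.1,"rz": 13},{"dx": 0.504,"dy": -0.825,"dz": 0.1,"rz": 13},{"dx": 0.504,"dy": -0.825,"dz": 0.1,"rz": 13},{"dx": 0.504,"dy": -0.825,"dz": 0.1,"rz": 13},{"dx": 0.504,"dy": -0.825,"dz": 0.1,"rz": 13},{"dx": 0.504,"dy": -0.825,"dz": 0.1,"rz": 13},{"dx": 0.504,"dy": -0.825,"dz": 0.1,"rz": 13},{"dx": 0.504,"dy": -0.825,"dz": 0.1,"rz": 13},{"dx": 0.504,"dy": -0.825,"dz": 0.1,"rz": 13},{"dx": 0.504,"dy": -0.825,"dz": 0.1,"rz": 13},{"dx": 0.504,"dy": -0.825,"dz": 0.1,"rz": 13},{"dx": 0.504,"dy": -0.825,"dz": 0.1,"rz": 13},{"dx": 0.504,"dy": -0.825,"dz": 0.1,"rz": 13},{"dx": 0.504,"dy": -0.825,"dz": 0.1,"rz": 13},{"dx": 0.504,"dy": -0.825,"dz": 0.1,"rz": 13},{"dx": 0.504,"dy": -0.825,"dz": 0.1,"rz": 13},{"dx": 0.504,"dy": -0.825,"dz": 0.1,"rz": 13},{"dx": 0.504,"dy": -0.825,"dz": 0.1,"rz": 13}]' --grip -0.47

```text
invalid input
```

Request:
carry_out --plan '[{"dx": 0.03,"dy": -0.05,"dz": 0.006,"rx": 0,"ry": 0,"rz": 1}]' --grip -0.47 --force 10

```text
time_s: 2.12
tcp_pos: [196.2, -569.2, 230.3]
eef_rot: [3.141, 0.0, 0.263]
force: [1.4, 0.9, 0.6]
grip_width: 0.943
finger_force: 0.0
```

Request:
carry_out --plan '[{"dx": 0.029,"dy": -0.049,"dz": 0.006,"rx": 0,"ry": 0,"rz": 1},{"dx": 0.058,"dy": -0.098,"dz": 0.012,"rx": 0,"ry": 0,"rz": 2},{"dx": 0.086,"dy": -0.147,"dz": 0.018,"rx": 0,"ry": 0,"rz": 3},{"dx": 0.115,"dy": -0.196,"dz": 0.024,"rx": 0,"ry": 0,"rz": 4},{"dx": 0.144,"dy": -0.245,"dz": 0.03,"rx": 0,"ry": 0,"rz": 5},{"dx": 0.173,"dy": -0.294,"dz": 0.036,"rx": 0,"ry": 0,"rz": 6},{"dx": 0.201,"dy": -0.342,"dz": 0.042,"rx": 0,"ry": 0,"rz": 7},{"dx": 0.23,"dy": -0.391,"dz": 0.048,"rx": 0,"ry": 0,"rz": 8},{"dx": 0.259,"dy": -0.44,"dz": 0.054,"rx": 0,"ry": 0,"rz": 9},{"dx": 0.288,"dy": -0.489,"dz": 0.06,"rx": 0,"ry": 0,"rz": 10},{"dx": 0.316,"dy": -0.538,"dz": 0.066,"rx": 0,"ry": 0,"rz": 11},{"dx": 0.345,"dy": -0.587,"dz": 0.072,"rx": 0,"ry": 0,"rz": 12},{"dx": 0.374,"dy": -0.636,"dz": 0.078,"rx": 0,"ry": 0,"rz": 12},{"dx": 0.403,"dy": -0.685,"dz": 0.084,"rx": 0,"ry": 0,"rz": 12},{"dx": 0.431,"dy": -0.734,"dz": 0.09,"rx": 0,"ry": 0,"rz": 12},{"dx": 0.46,"dy": -0.783,"dz": 0.1,"rx": 0,"ry": 0,"rz": 12},{"dx": 0.46,"dy": -0.783,"dz": 0.1,"rx": 0,"ry": 0,"rz": 12},{"dx": 0.46,"dy": -0.783,"dz": 0.1,"rx": 0,"ry": 0,"rz": 12}]'

```text
time_s: 4.38
tcp_pos: [434.2, 308.6, 130.5]
eef_rot: [3.141, 0.001, 0.057]
force: [-0.1, -0.5, -0.3]
grip_width: 0.734
finger_force: 0.0
```

Request:
carry_out --plan '[{"dx": 0,"dy": 0,"dz": 0.05,"rx": 0,"ry": 0,"rz": 0},{"dx": 0,"dy": 0,"dz": 0.08,"rx": 0,"ry": 0,"rz": 0},{"dx": 0,"dy": 0,"dz": 0.097,"rx": 0,"ry": 0,"rz": 0},{"dx": 0.005,"dy": 0,"dz": 0.097,"rx": 0,"ry": 0,"rz": 0},{"dx": 0.01,"dy": 0,"dz": 0.097,"rx": 0,"ry": 0,"rz": 0},{"dx": 0.014,"dy": 0,"dz": 0.097,"rx": 0,"ry": 0,"rz": 0},{"dx": 0.018,"dy": 0,"dz": 0.097,"rx": 0,"ry": 0,"rz": 0},{"dx": 0.022,"dy": 0,"dz": 0.097,"rx": 0,"ry": 0,"rz": 0},{"dx": 0.026,"dy": 0,"dz": 0.097,"rx": 0,"ry": 0,"rz": 0},{"dx": 0.03,"dy": 0,"dz": 0.097,"rx": 0,"ry": 0,"rz": 0},{"dx": 0.034,"dy": 0,"dz": 0.097,"rx": 0,"ry": 0,"rz": 0},{"dx": 0.036,"dy": 0,"dz": 0.097,"rx": 0,"ry": 0,"rz": 0}]'

```text
time_s: 5.88
tcp_pos: [469.6, 311.4, 34.8]
eef_rot: [-3.141, 0.003, 0.057]
force: [-7.3, -0.5, 5.6]
grip_width: 0.732
finger_force: 3.9
```

```bash
cat > look.py <<'E'
from h import *
import sys
s=manip.observe();print(s["time_s"],s["tcp_pos"].round(1) if hasattr(s["tcp_pos"],"round") else s["tcp_pos"],s["force"])
im=viewer.get_image("top")
cv2.imwrite(f"pics/{sys.argv[1]}.png",cv2.resize(im["color"][155:230,195:335],None,fx=5.7,fy=5.7,interpolation=cv2.INTER_CUBIC))
E
python3 look.py a1
```

```text
5.875 [469.6 311.4  34.8] [-7.29394019 -0.52243197  5.63574045]
```

View pics/a1.png

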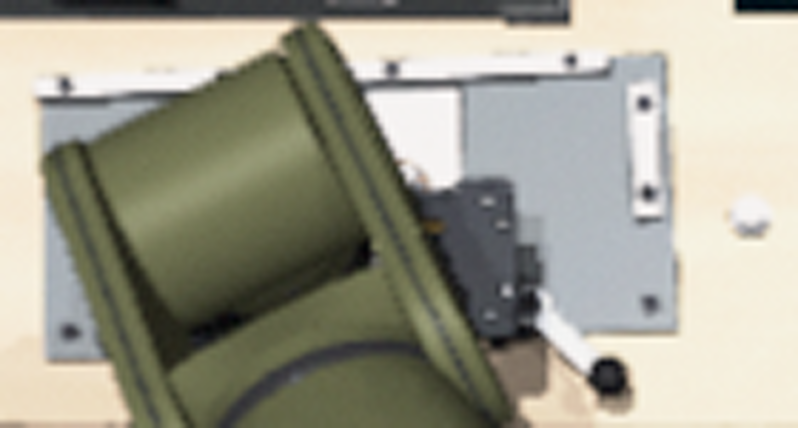

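The plate is now square (right edge vertical near column 462) and a few mm short of the fence. I'll keep pushing gently.

Request:
carry_out --plan '[{"dx": 0.003,"dy": 0,"dz": 0,"rx": 0,"ry": 0,"rz": 0},{"dx": 0.005,"dy": 0,"dz": 0,"rx": 0,"ry": 0,"rz": 0},{"dx": 0.006,"dy": 0,"dz": 0,"rx": 0,"ry": 0,"rz": 0}]'

```text
time_s: 6.3
tcp_pos: [475.1, 311.6, 34.7]
eef_rot: [3.142, 0.004, 0.056]
force: [-11.0, -0.2, 7.2]
grip_width: 0.734
finger_force: 5.0
```

Request:
carry_out --plan '[{"dx": 0.001,"dy": 0,"dz": 0,"rx": 0,"ry": 0,"rz": 0},{"dx": 0.002,"dy": 0,"dz": 0,"rx": 0,"ry": 0,"rz": 0}]'

```text
time_s: 6.55
tcp_pos: [475.3, 311.6, 34.6]
eef_rot: [3.141, 0.009, 0.056]
force: [-15.7, -1.3, 12.5]
grip_width: 0.739
finger_force: 8.1
```

Against the fence: the force rose and the TCP stopped. Next I'll go round to the left edge.

Request:
carry_out --plan '[{"dx": -0.012,"dy": 0,"dz": 0,"rx": 0,"ry": 0,"rz": 0},{"dx": -0.014,"dy": 0,"dz": -0.045,"rx": 0,"ry": 0,"rz": 0},{"dx": -0.014,"dy": -0.05,"dz": -0.05,"rx": 0,"ry": 0,"rz": 0},{"dx": -0.014,"dy": -0.098,"dz": -0.05,"rx": 0,"ry": 0,"rz": 0},{"dx": 0.03,"dy": -0.098,"dz": -0.05,"rx": 0,"ry": 0,"rz": 0},{"dx": 0.056,"dy": -0.098,"dz": -0.05,"rx": 0,"ry": 0,"rz": 0},{"dx": 0.056,"dy": -0.098,"dz": -0.05,"rx": 0,"ry": 0,"rz": 0}]'

```text
time_s: 7.42
tcp_pos: [530.7, 412.7, 84.6]
eef_rot: [-3.141, -0.002, 0.056]
force: [-0.7, -0.0, -0.2]
grip_width: 0.736
finger_force: 0.0
```

```bash
python3 look.py a2
```

```text
7.425 [530.7 412.7  84.6] [-0.70718787 -0.02029364 -0.21590674]
```

View pics/a2.png

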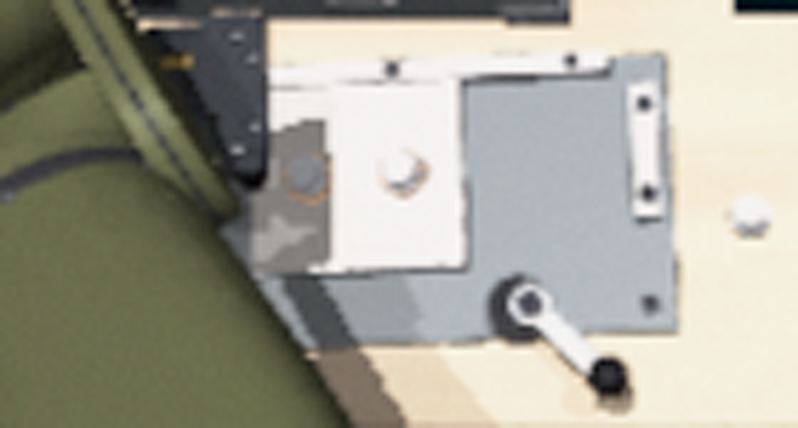

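The plate is square on the fence: its right edge is at column ~463, and the stop's face is at ~631, about 80 mm away. I'll descend and push it right.

Request:
carry_out --plan '[{"dx": -0.004,"dy": 0,"dz": 0.03,"rx": 0,"ry": 0,"rz": 0},{"dx": -0.004,"dy": 0,"dz": 0.05,"rx": 0,"ry": 0,"rz": 0},{"dx": -0.004,"dy": 0.005,"dz": 0.05,"rx": 0,"ry": 0,"rz": 0},{"dx": -0.004,"dy": 0.01,"dz": 0.05,"rx": 0,"ry": 0,"rz": 0},{"dx": -0.004,"dy": 0.014,"dz": 0.05,"rx": 0,"ry": 0,"rz": 0},{"dx": -0.004,"dy": 0.018,"dz": 0.05,"rx": 0,"ry": 0,"rz": 0},{"dx": -0.004,"dy": 0.022,"dz": 0.05,"rx": 0,"ry": 0,"rz": 0},{"dx": -0.004,"dy": 0.026,"dz": 0.05,"rx": 0,"ry": 0,"rz": 0},{"dx": -0.004,"dy": 0.03,"dz": 0.05,"rx": 0,"ry": 0,"rz": 0},{"dx": -0.004,"dy": 0.034,"dz": 0.05,"rx": 0,"ry": 0,"rz": 0},{"dx": -0.004,"dy": 0.038,"dz": 0.05,"rx": 0,"ry": 0,"rz": 0},{"dx": -0.004,"dy": 0.042,"dz": 0.05,"rx": 0,"ry": 0,"rz": 0},{"dx": -0.004,"dy": 0.046,"dz": 0.05,"rx": 0,"ry": 0,"rz": 0},{"dx": -0.004,"dy": 0.05,"dz": 0.05,"rx": 0,"ry": 0,"rz": 0},{"dx": -0.004,"dy": 0.054,"dz": 0.05,"rx": 0,"ry": 0,"rz": 0},{"dx": -0.004,"dy": 0.058,"dz": 0.05,"rx": 0,"ry": 0,"rz": 0},{"dx": -0.004,"dy": 0.062,"dz": 0.05,"rx": 0,"ry": 0,"rz": 0},{"dx": -0.004,"dy": 0.066,"dz": 0.05,"rx": 0,"ry": 0,"rz": 0},{"dx": -0.004,"dy": 0.07,"dz": 0.05,"rx": 0,"ry": 0,"rz": 0}]'

```text
time_s: 9.85
tcp_pos: [529.0, 343.2, 34.5]
eef_rot: [-3.139, -0.001, 0.057]
force: [-0.7, 5.3, 1.4]
grip_width: 0.736
finger_force: 2.8
```

Request:
carry_out --plan '[{"dx": 0,"dy": 0.004,"dz": 0,"rx": 0,"ry": 0,"rz": 0},{"dx": 0,"dy": 0.008,"dz": 0,"rx": 0,"ry": 0,"rz": 0},{"dx": 0,"dy": 0.012,"dz": 0,"rx": 0,"ry": 0,"rz": 0},{"dx": 0,"dy": 0.015,"dz": 0,"rx": 0,"ry": 0,"rz": 0},{"dx": 0,"dy": 0.017,"dz": 0,"rx": 0,"ry": 0,"rz": 0}]'

```text
time_s: 10.48
tcp_pos: [529.9, 326.2, 34.5]
eef_rot: [-3.139, -0.001, 0.056]
force: [-1.1, 5.4, 1.1]
grip_width: 0.733
finger_force: 2.8
```

Request:
carry_out --plan '[{"dx": 0,"dy": 0.001,"dz": 0,"rx": 0,"ry": 0,"rz": 0},{"dx": 0,"dy": 0.002,"dz": 0,"rx": 0,"ry": 0,"rz": 0},{"dx": 0,"dy": 0.003,"dz": 0,"rx": 0,"ry": 0,"rz": 0},{"dx": 0,"dy": 0.004,"dz": 0,"rx": 0,"ry": 0,"rz": 0}]'

```text
time_s: 10.98
tcp_pos: [530.2, 322.3, 34.5]
eef_rot: [-3.139, -0.001, 0.057]
force: [-1.0, 6.4, 1.3]
grip_width: 0.732
finger_force: 2.9
```

Request:
carry_out --plan '[{"dx": 0,"dy": 0.001,"dz": 0,"rx": 0,"ry": 0,"rz": 0},{"dx": 0,"dy": 0.002,"dz": 0,"rx": 0,"ry": 0,"rz": 0},{"dx": 0,"dy": 0.003,"dz": 0,"rx": 0,"ry": 0,"rz": 0}]'

```text
time_s: 11.35
tcp_pos: [530.3, 319.3, 34.5]
eef_rot: [-3.139, -0.001, 0.057]
force: [-1.4, 6.0, 1.5]
grip_width: 0.735
finger_force: 2.9
```

Request:
carry_out --plan '[{"dx": 0,"dy": 0.001,"dz": 0,"rx": 0,"ry": 0,"rz": 0},{"dx": 0,"dy": 0.002,"dz": 0,"rx": 0,"ry": 0,"rz": 0},{"dx": 0,"dy": 0.003,"dz": 0,"rx": 0,"ry": 0,"rz": 0}]'

```text
time_s: 11.72
tcp_pos: [530.5, 316.6, 34.6]
eef_rot: [-3.139, -0.001, 0.056]
force: [-1.3, 8.8, 1.8]
grip_width: 0.736
finger_force: 4.1
```

```bash
python3 look.py a3
```

```text
11.725 [530.5 316.6  34.6] [-1.32506579  8.78403565  1.7928187 ]
```

View pics/a3.png

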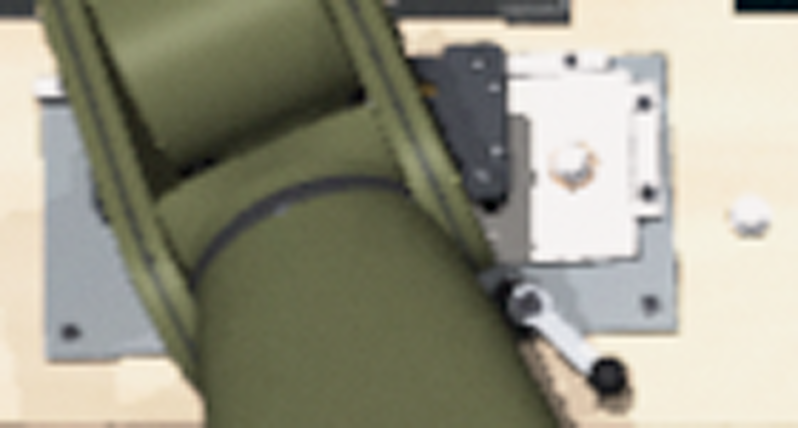

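The plate's right edge (~637) now meets the stop's face. I'll firm it up.

Request:
carry_out --plan '[{"dx": 0,"dy": 0.001,"dz": 0,"rx": 0,"ry": 0,"rz": 0},{"dx": 0,"dy": 0.002,"dz": 0,"rx": 0,"ry": 0,"rz": 0}]'

```text
time_s: 12.02
tcp_pos: [530.5, 316.5, 34.7]
eef_rot: [-3.135, -0.002, 0.055]
force: [-2.9, 14.4, -0.6]
grip_width: 0.736
finger_force: 7.3
```

Seated on the stop. Now a gentle two-finger push on the front edge, straddling the cam, to confirm contact with the fence.

Request:
carry_out --plan '[{"dx": 0,"dy": -0.01,"dz": 0,"rx": 0,"ry": 0,"rz": 0},{"dx": 0,"dy": -0.01,"dz": -0.05,"rx": 0,"ry": 0,"rz": 0},{"dx": -0.035,"dy": 0.035,"dz": -0.06,"rx": 0,"ry": 0,"rz": 0},{"dx": -0.069,"dy": 0.08,"dz": -0.06,"rx": 0,"ry": 0,"rz": 0},{"dx": -0.069,"dy": 0.089,"dz": -0.06,"rx": 0,"ry": 0,"rz": 0},{"dx": -0.069,"dy": 0.089,"dz": -0.06,"rx": 0,"ry": 0,"rz": 0}]'

```text
time_s: 12.78
tcp_pos: [467.1, 220.0, 94.0]
eef_rot: [3.141, -0.001, 0.056]
force: [1.1, 0.7, 0.2]
grip_width: 0.734
finger_force: 0.0
```

```bash
python3 - <<'E'
from h import *
s=manip.observe();print(s["time_s"],s["tcp_pos"])
T=viewer.get_image("top");S=viewer.get_image("scene")
cv2.imwrite("pics/a4.png",np.hstack([cv2.resize(T["color"][155:230,240:335],(380,300),interpolation=2),cv2.resize(S["color"][195:285,225:339],(380,300),interpolation=2)]))
E
```

```text
12.775 [467.05467604 219.98007431  94.00150424]
```

View pics/a4.png

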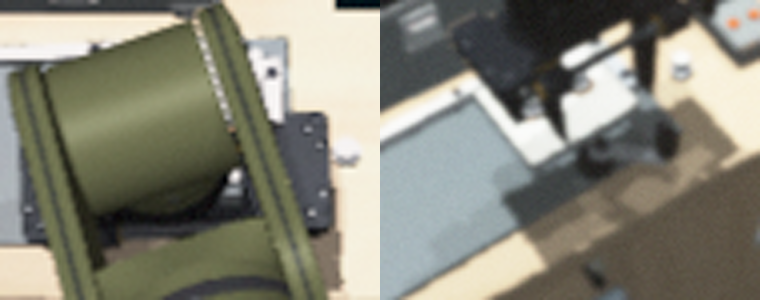

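The fingers are above the front edge, straddling the cam. I'll descend and push gently.

Request:
carry_out --plan '[{"dx": 0,"dy": -0.003,"dz": 0.035,"rx": 0,"ry": 0,"rz": 0},{"dx": 0,"dy": -0.003,"dz": 0.059,"rx": 0,"ry": 0,"rz": 0},{"dx": 0.004,"dy": -0.003,"dz": 0.059,"rx": 0,"ry": 0,"rz": 0},{"dx": 0.008,"dy": -0.003,"dz": 0.059,"rx": 0,"ry": 0,"rz": 0},{"dx": 0.011,"dy": -0.003,"dz": 0.059,"rx": 0,"ry": 0,"rz": 0},{"dx": 0.013,"dy": -0.003,"dz": 0.059,"rx": 0,"ry": 0,"rz": 0},{"dx": 0.015,"dy": -0.003,"dz": 0.059,"rx": 0,"ry": 0,"rz": 0}]'

```text
time_s: 13.75
tcp_pos: [480.0, 224.4, 35.0]
eef_rot: [-3.142, 0.004, 0.056]
force: [-9.5, 0.6, 8.0]
grip_width: 0.736
finger_force: 4.7
```

Request:
carry_out --plan '[{"dx": 0.001,"dy": 0,"dz": 0,"rx": 0,"ry": 0,"rz": 0},{"dx": 0.002,"dy": 0,"dz": 0,"rx": 0,"ry": 0,"rz": 0},{"dx": 0.002,"dy": 0,"dz": 0,"rx": 0,"ry": 0,"rz": 0}]'

```text
time_s: 14.12
tcp_pos: [480.1, 224.4, 34.6]
eef_rot: [3.141, 0.009, 0.056]
force: [-12.6, -0.2, 10.8]
grip_width: 0.735
finger_force: 6.3
```

Seated against both. Back off, rise, then close the fingers.

Request:
carry_out --plan '[{"dx": -0.014,"dy": 0,"dz": 0,"rx": 0,"ry": 0,"rz": 0},{"dx": -0.014,"dy": 0,"dz": -0.05,"rx": 0,"ry": 0,"rz": 0},{"dx": -0.014,"dy": 0,"dz": -0.07,"rx": 0,"ry": 0,"rz": 0}]'

```text
time_s: 14.5
tcp_pos: [470.7, 224.2, 107.6]
eef_rot: [-3.14, -0.006, 0.057]
force: [0.4, 1.3, 0.2]
grip_width: 0.735
finger_force: 0.0
```

Request:
carry_out --plan '[{"dx": 0,"dy": 0.02,"dz": 0,"rx": 0,"ry": 0,"rz": -9},{"dx": 0,"dy": 0.04,"dz": 0,"rx": 0,"ry": 0,"rz": -18},{"dx": 0,"dy": 0.06,"dz": 0,"rx": 0,"ry": 0,"rz": -27},{"dx": 0,"dy": 0.06,"dz": 0,"rx": 0,"ry": 0,"rz": -36},{"dx": 0,"dy": 0.06,"dz": 0,"rx": 0,"ry": 0,"rz": -44},{"dx": 0,"dy": 0.06,"dz": 0,"rx": 0,"ry": 0,"rz": -44}]' --grip 1

```text
time_s: 15.25
tcp_pos: [472.8, 163.7, 104.8]
eef_rot: [3.141, -0.001, 0.823]
force: [0.1, -0.0, 0.1]
grip_width: 0.162
finger_force: 0.0
```

```bash
cat > arc.py <<'E'
import sys
from h import *
from scipy.spatial.transform import Rotation as Ro
s=manip.observe();p=np.array(s["tcp_pos"]);yaw=s["eef_rot"][2]
print(s["time_s"],p.round(1),np.round(s["eef_rot"],3),"q",np.round(s["qpos"],2),"F",np.round(s["force"],1),s["grip_width"])
PV=np.array([470.3,222.3]);JY=.057
tx=np.array([np.cos(yaw),np.sin(yaw)]);ty=np.array([np.sin(yaw),-np.cos(yaw)])
d=float(sys.argv[1]);z=float(sys.argv[2])
r=p[:2]-PV;r=np.array([[np.cos(JY),np.sin(JY)],[-np.sin(JY),np.cos(JY)]])@r;print("rel pivot jig",r.round(1))
for a in sys.argv[3:]:
    f=np.radians(float(a))
    v=52*np.array([-np.cos(f),np.sin(f)])-d*np.array([np.sin(f),np.cos(f)])
    w=PV+np.array([[np.cos(JY),-np.sin(JY)],[np.sin(JY),np.cos(JY)]])@v-p[:2]
    print(a,"dx %.4f dy %.4f dz %.3f rz %.1f"%(w@tx/1e3,w@ty/1e3,(p[2]-z)/1e3,float(a)-np.degrees(JY-yaw)))
E
python3 arc.py 34 53 -44; python3 look.py a5
```

```text
15.25 [472.8 163.7 104.8] [ 3.141e+00 -1.000e-03  8.230e-01] q [ 0.23 -0.09  2.1  -0.    1.13  0.97] F [ 0.1 -0.   0.1] 0.16211187383921716
rel pivot jig [ -0.9 -58.7]
-44 dx -0.0106 dy -0.0076 dz 0.052 rz -0.1
15.25 [472.8 163.7 104.8] [ 0.13612348 -0.0040519   0.14364901]
```

View pics/a5.png

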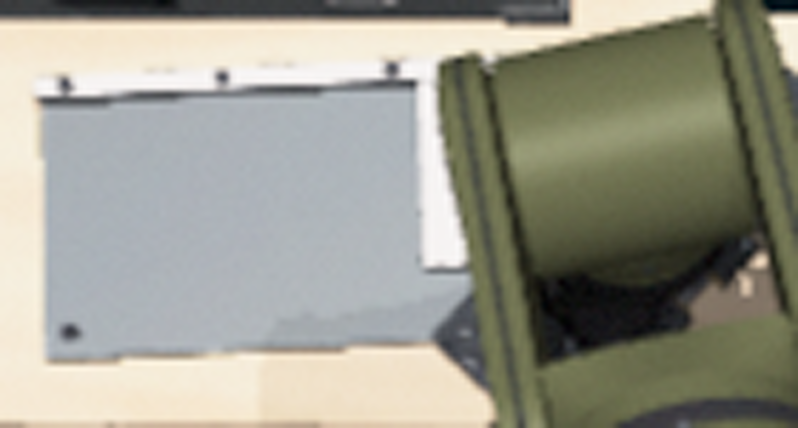

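Request:
carry_out --plan '[{"dx": -0.0105,"dy": -0.0075,"dz": 0,"rx": 0,"ry": 0,"rz": 0},{"dx": -0.0105,"dy": -0.0075,"dz": 0.03,"rx": 0,"ry": 0,"rz": 0},{"dx": -0.0105,"dy": -0.0075,"dz": 0.052,"rx": 0,"ry": 0,"rz": 0},{"dx": -0.0105,"dy": -0.0075,"dz": 0.052,"rx": 0,"ry": 0,"rz": 0}]'

```text
time_s: 15.8
tcp_pos: [457.7, 160.7, 50.8]
eef_rot: [-3.139, 0.004, 0.824]
force: [-0.1, 0.0, 0.9]
grip_width: 0.005
finger_force: 0.0
```

```bash
sed -i 's/-d\*np.array(\[np.sin(f),np.cos(f)\])/-d*np.array([np.sin(g),np.cos(g)])/; s/    f=np.radians(float(a))/    g=min(float(a),32); f=np.radians(float(a)); gd=g; g=np.radians(g)/; s/rz %.1f"%(\(.*\),float(a)-np/rz %.1f"%(\1,gd-np/' arc.py
python3 arc.py 21.5 54 -44 -40 -35 -30 -25 -20 -15 -10 -5 0 5 10 15 20
python3 - <<'E'
from h import *
S=viewer.get_image("scene");cv2.imwrite("pics/a6.png",cv2.resize(S["color"][185:285,225:345],(720,600),interpolation=2))
E
```

```text
15.8 [457.7 160.7  50.8] [-3.139  0.004  0.824] q [ 0.23 -0.04  2.16 -0.    1.03  0.97] F [-0.1  0.   0.9] 0.00534316289630113
rel pivot jig [-16.  -60.8]
-44 dx 0.0017 dy -0.0111 dz -0.003 rz -0.0
-40 dx 0.0004 dy -0.0147 dz -0.003 rz 4.0
-35 dx -0.0010 dy -0.0195 dz -0.003 rz 9.0
-30 dx -0.0019 dy -0.0243 dz -0.003 rz 14.0
-25 dx -0.0024 dy -0.0292 dz -0.003 rz 19.0
-20 dx -0.0025 dy -0.0341 dz -0.003 rz 24.0
-15 dx -0.0022 dy -0.0390 dz -0.003 rz 29.0
-10 dx -0.0014 dy -0.0438 dz -0.003 rz 34.0
-5 dx -0.0002 dy -0.0486 dz -0.003 rz 39.0
0 dx 0.0014 dy -0.0532 dz -0.003 rz 44.0
5 dx 0.0034 dy -0.0577 dz -0.003 rz 49.0
10 dx 0.0057 dy -0.0620 dz -0.003 rz 54.0
15 dx 0.0085 dy -0.0661 dz -0.003 rz 59.0
20 dx 0.0116 dy -0.0699 dz -0.003 rz 64.0
```

View pics/a6.png

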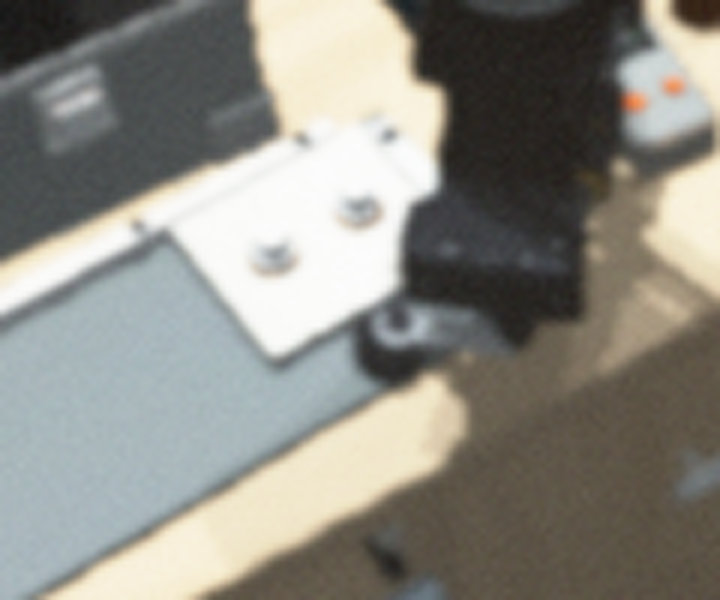

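The plate is square in the corner, and the lever and knob sit just left of the fingers. Now I'll push the knob round.

Request:
carry_out --plan '[{"dx": 0.001,"dy": -0.006,"dz": -0.003,"rx": 0,"ry": 0,"rz": 0},{"dx": 0.0015,"dy": -0.011,"dz": -0.003,"rx": 0,"ry": 0,"rz": 0},{"dx": 0.0005,"dy": -0.0145,"dz": -0.003,"rx": 0,"ry": 0,"rz": 4},{"dx": -0.001,"dy": -0.0195,"dz": -0.003,"rx": 0,"ry": 0,"rz": 9},{"dx": -0.002,"dy": -0.0245,"dz": -0.003,"rx": 0,"ry": 0,"rz": 14},{"dx": -0.0025,"dy": -0.029,"dz": -0.003,"rx": 0,"ry": 0,"rz": 19},{"dx": -0.0025,"dy": -0.034,"dz": -0.003,"rx": 0,"ry": 0,"rz": 24},{"dx": -0.002,"dy": -0.039,"dz": -0.003,"rx": 0,"ry": 0,"rz": 29},{"dx": -0.0015,"dy": -0.044,"dz": -0.003,"rx": 0,"ry": 0,"rz": 34},{"dx": 0,"dy": -0.0485,"dz": -0.003,"rx": 0,"ry": 0,"rz": 39},{"dx": 0.0015,"dy": -0.053,"dz": -0.003,"rx": 0,"ry": 0,"rz": 44}]'

```text
time_s: 17.23
tcp_pos: [421.8, 198.0, 56.3]
eef_rot: [3.14, 0.0, 0.055]
force: [-1.7, -3.6, 1.5]
grip_width: 0.006
finger_force: 1.7
```

```bash
python3 arc.py 21.5 54 0 5 10 15 20 24 28 32 36 40 44 47 50 52
```

```text
17.225 [421.8 198.   56.3] [3.14  0.    0.055] q [ 0.32 -0.1   2.2  -0.    1.04  1.84] F [-1.7 -3.6  1.5] 0.006170680792716085
rel pivot jig [-49.8 -21.5]
0 dx -0.0022 dy -0.0000 dz 0.002 rz -0.1
5 dx -0.0039 dy -0.0046 dz 0.002 rz 4.9
10 dx -0.0052 dy -0.0094 dz 0.002 rz 9.9
15 dx -0.0060 dy -0.0142 dz 0.002 rz 14.9
20 dx -0.0065 dy -0.0191 dz 0.002 rz 19.9
24 dx -0.0065 dy -0.0230 dz 0.002 rz 23.9
28 dx -0.0063 dy -0.0269 dz 0.002 rz 27.9
32 dx -0.0058 dy -0.0308 dz 0.002 rz 31.9
36 dx -0.0038 dy -0.0338 dz 0.002 rz 31.9
40 dx -0.0015 dy -0.0367 dz 0.002 rz 31.9
44 dx 0.0009 dy -0.0394 dz 0.002 rz 31.9
47 dx 0.0028 dy -0.0413 dz 0.002 rz 31.9
50 dx 0.0049 dy -0.0431 dz 0.002 rz 31.9
52 dx 0.0063 dy -0.0443 dz 0.002 rz 31.9
```

Request:
carry_out --plan '[{"dx": -0.003,"dy": -0.0045,"dz": 0.002,"rx": 0,"ry": 0,"rz": 5},{"dx": -0.005,"dy": -0.0095,"dz": 0.002,"rx": 0,"ry": 0,"rz": 10},{"dx": -0.006,"dy": -0.014,"dz": 0.002,"rx": 0,"ry": 0,"rz": 15},{"dx": -0.0065,"dy": -0.019,"dz": 0.002,"rx": 0,"ry": 0,"rz": 20},{"dx": -0.0065,"dy": -0.023,"dz": 0.002,"rx": 0,"ry": 0,"rz": 24},{"dx": -0.0065,"dy": -0.027,"dz": 0.002,"rx": 0,"ry": 0,"rz": 28},{"dx": -0.006,"dy": -0.031,"dz": 0.002,"rx": 0,"ry": 0,"rz": 32}]'

```text
time_s: 18.1
tcp_pos: [414.8, 228.9, 54.6]
eef_rot: [-3.142, -0.002, -0.503]
force: [0.4, -2.6, 1.4]
grip_width: 0.001
finger_force: 1.1
```

```bash
python3 arc.py 21.5 54 32 36 40 44 47 50 52 54
```

```text
18.1 [414.8 228.9  54.6] [-3.142e+00 -2.000e-03 -5.030e-01] q [ 0.39 -0.08  2.18 -0.    1.03  2.47] F [ 0.4 -2.6  1.4] 0.000539202012650419
rel pivot jig [-55.    9.7]
32 dx -0.0002 dy 0.0006 dz 0.001 rz -0.1
36 dx -0.0001 dy -0.0030 dz 0.001 rz -0.1
40 dx 0.0003 dy -0.0066 dz 0.001 rz -0.1
44 dx 0.0009 dy -0.0102 dz 0.001 rz -0.1
47 dx 0.0016 dy -0.0129 dz 0.001 rz -0.1
50 dx 0.0023 dy -0.0155 dz 0.001 rz -0.1
52 dx 0.0029 dy -0.0172 dz 0.001 rz -0.1
54 dx 0.0036 dy -0.0189 dz 0.001 rz -0.1
```

Request:
carry_out --plan '[{"dx": 0,"dy": -0.003,"dz": 0.001,"rx": 0,"ry": 0,"rz": 2},{"dx": 0,"dy": -0.006,"dz": 0.001,"rx": 0,"ry": 0,"rz": 4},{"dx": 0,"dy": -0.009,"dz": 0.001,"rx": 0,"ry": 0,"rz": 6},{"dx": 0.0005,"dy": -0.012,"dz": 0.001,"rx": 0,"ry": 0,"rz": 8},{"dx": 0.001,"dy": -0.014,"dz": 0.001,"rx": 0,"ry": 0,"rz": 8}]'

```text
time_s: 18.73
tcp_pos: [419.6, 240.2, 52.5]
eef_rot: [3.136, 0.003, -0.641]
force: [-8.0, -2.9, 4.3]
grip_width: 0.004
finger_force: 3.6
```

```bash
sed -i 's/min(float(a),32)/min(float(a),40)/' arc.py; python3 arc.py 21.5 54 40 44 47 50 52 54
```

```text
18.725 [419.6 240.2  52.5] [ 3.136e+00  3.000e-03 -6.410e-01] q [ 0.41 -0.05  2.16  0.    1.04  2.62] F [-8.  -2.9  4.3] 0.004125548632201839
rel pivot jig [-49.6  20.8]
40 dx -0.0007 dy 0.0055 dz -0.001 rz 0.0
44 dx -0.0005 dy 0.0019 dz -0.001 rz 0.0
47 dx -0.0003 dy -0.0008 dz -0.001 rz 0.0
50 dx 0.0001 dy -0.0035 dz -0.001 rz 0.0
52 dx 0.0005 dy -0.0053 dz -0.001 rz 0.0
54 dx 0.0009 dy -0.0070 dz -0.001 rz 0.0
```

Request:
carry_out --plan '[{"dx": 0,"dy": -0.001,"dz": 0,"rx": 0,"ry": 0,"rz": 0},{"dx": 0,"dy": -0.002,"dz": 0,"rx": 0,"ry": 0,"rz": 0},{"dx": 0,"dy": -0.003,"dz": 0,"rx": 0,"ry": 0,"rz": 0}]'

```text
time_s: 19.1
tcp_pos: [421.2, 242.5, 52.4]
eef_rot: [3.136, 0.003, -0.641]
force: [-7.4, -3.0, 4.4]
grip_width: 0.008
finger_force: 3.7
```

```bash
python3 arc.py 21.5 54 50
```

```text
19.1 [421.2 242.5  52.4] [ 3.136e+00  3.000e-03 -6.410e-01] q [ 0.41 -0.04  2.15  0.    1.04  2.62] F [-7.4 -3.   4.4] 0.007955502856588414
rel pivot jig [-47.9  23. ]
50 dx 0.0002 dy -0.0007 dz -0.002 rz 0.0
```

Request:
carry_out --plan '[{"dx": 0,"dy": -0.001,"dz": 0,"rx": 0,"ry": 0,"rz": 0},{"dx": 0,"dy": -0.002,"dz": 0,"rx": 0,"ry": 0,"rz": 0}]'

```text
time_s: 19.35
tcp_pos: [422.3, 244.1, 52.3]
eef_rot: [3.136, 0.004, -0.641]
force: [-8.4, -2.0, 3.7]
grip_width: 0.006
finger_force: 3.5
```

Request:
carry_out --plan '[{"dx": 0,"dy": -0.001,"dz": 0,"rx": 0,"ry": 0,"rz": 0},{"dx": 0,"dy": -0.002,"dz": 0,"rx": 0,"ry": 0,"rz": 0}]'

```text
time_s: 19.6
tcp_pos: [423.4, 245.7, 52.3]
eef_rot: [3.136, 0.004, -0.641]
force: [-7.9, -3.3, 3.4]
grip_width: 0.005
finger_force: 3.9
```

Request:
carry_out --plan '[{"dx": 0,"dy": -0.001,"dz": 0,"rx": 0,"ry": 0,"rz": 0},{"dx": 0,"dy": -0.002,"dz": 0,"rx": 0,"ry": 0,"rz": 0}]'

```text
time_s: 19.85
tcp_pos: [424.7, 247.3, 52.2]
eef_rot: [3.136, 0.004, -0.641]
force: [-7.9, -2.3, 2.8]
grip_width: 0.004
finger_force: 3.3
```

```bash
python3 arc.py 21.5 54 50 54 58
```

```text
19.85 [424.7 247.3  52.2] [ 3.136  0.004 -0.641] q [ 0.42 -0.03  2.14  0.    1.03  2.63] F [-7.9 -2.3  2.8] 0.003747442695766373
rel pivot jig [-44.1  27.5]
50 dx 0.0003 dy 0.0052 dz -0.002 rz 0.0
54 dx 0.0010 dy 0.0016 dz -0.002 rz 0.0
58 dx 0.0020 dy -0.0019 dz -0.002 rz 0.0
```

The fingertips seem thinner than assumed (the plate push showed the same), so the lever is really near 49–50°. I'll continue gently until it stops.

Request:
carry_out --plan '[{"dx": 0,"dy": -0.001,"dz": 0,"rx": 0,"ry": 0,"rz": 0},{"dx": 0,"dy": -0.002,"dz": 0,"rx": 0,"ry": 0,"rz": 0}]'

```text
time_s: 20.1
tcp_pos: [425.3, 248.2, 52.1]
eef_rot: [3.133, 0.004, -0.64]
force: [-9.5, -7.2, 7.3]
grip_width: 0.005
finger_force: 6.2
```

Request:
carry_out --plan '[{"dx": 0,"dy": -0.001,"dz": 0,"rx": 0,"ry": 0,"rz": 0},{"dx": 0,"dy": -0.001,"dz": 0,"rx": 0,"ry": 0,"rz": 0}]'

```text
time_s: 20.35
tcp_pos: [425.3, 248.3, 52.1]
eef_rot: [3.131, 0.004, -0.64]
force: [-11.3, -9.3, 9.1]
grip_width: 0.008
finger_force: 7.3
```

The lever has reached its end stop. I'll back off along the push direction, rise and move away.

Request:
carry_out --plan '[{"dx": 0,"dy": 0.006,"dz": 0,"rx": 0,"ry": 0,"rz": 0},{"dx": 0,"dy": 0.016,"dz": 0,"rx": 0,"ry": 0,"rz": 0},{"dx": 0,"dy": 0.016,"dz": -0.05,"rx": 0,"ry": 0,"rz": 0},{"dx": 0,"dy": 0.016,"dz": -0.1,"rx": 0,"ry": 0,"rz": 0},{"dx": 0,"dy": 0.06,"dz": -0.14,"rx": 0,"ry": 0,"rz": 0},{"dx": 0,"dy": 0.12,"dz": -0.14,"rx": 0,"ry": 0,"rz": 0},{"dx": 0,"dy": 0.18,"dz": -0.14,"rx": 0,"ry": 0,"rz": 0},{"dx": 0,"dy": 0.23,"dz": -0.14,"rx": 0,"ry": 0,"rz": 0},{"dx": 0,"dy": 0.23,"dz": -0.14,"rx": 0,"ry": 0,"rz": 0},{"dx": 0,"dy": 0.23,"dz": -0.14,"rx": 0,"ry": 0,"rz": 0}]'

```text
time_s: 21.6
tcp_pos: [292.1, 66.1, 193.1]
eef_rot: [-3.14, -0.001, -0.642]
force: [-0.9, 0.1, 0.2]
grip_width: -0.0
finger_force: 0.0
```

```bash
python3 look.py a7
```

```text
21.6 [292.1  66.1 193.1] [-0.85011961  0.11232302  0.1844047 ]
```

View pics/a7.png

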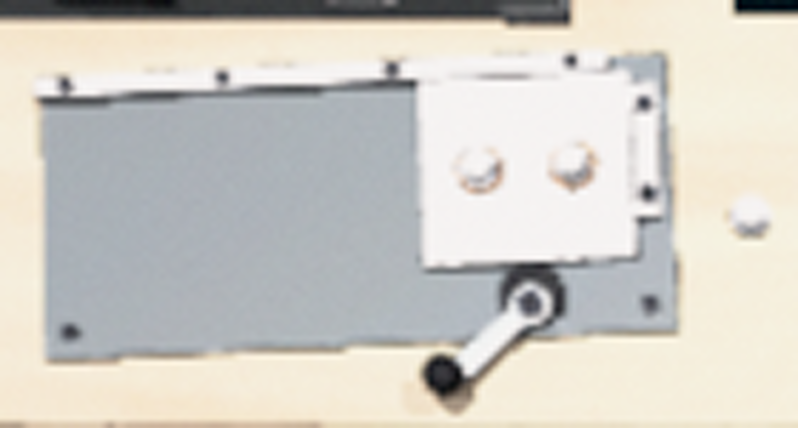

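The plate sits square in the corner: its right edge (~637) meets the stop and its top edge meets the fence. The cam presses its front edge, and the knob at (444,373) is about 50° to the left of the pivot. The spare stub has not moved. I'll hand in.

```bash
python3 -c "
from rig import manip
print(manip.hand_in())"
```

```text
the job is handed in; nothing more can be done
None
```

The job is handed in: the plate sits square against the back fence and end stop, and the cam lever is pushed round to its end at the front left so the cam holds it. I saw no contact with the stubs or the other things on the desk.

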